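Sweep the heel lifts off the cutting block into the parts tray

ROBOT

A 7-joint arm with a two-finger parallel gripper is mounted at the origin on the work surface. World frame = base frame: x ahead of the robot, y to its left, z up, the work surface at z = 0. Lengths are in m, angles in rad, forces in N, time in s.
With the tool pointing down it reaches from about 0.425 to 0.875 m from the base axis. Payload 8.4 kg.
Tool frame: the origin (TCP) lies midway between the tips of the shut fingers; the grasp point (between the pads) lies ctrl.tcp_to_grasp behind it (ctrl.tcp_to_grasp is the distance from the TCP to the grasp point, in m); z points along the fingers, y is the direction in which the jaws open and shut (so a half turn about z gives the same grasp; the last joint's range is limited). The gripper opens to 87 mm and grips with 3 to 60 N. Pads are 19 mm wide; open, the fingers measure 117 mm over their backs; the gripper's body (75 mm by 190 mm) begins 51 mm behind the grasp point.
Start: joints at [1.226, 0.333, 0.04, 1.465, -0.013, 1.343, -0.059], TCP at [0.158, -0.63, 0.184] pointing down, gripper open.
Joint ranges: [-2.58, 2.58], [-0.38, 2.09], [-1.3, 1.39], [0.25, 2.4], [-1.5, 4.64], [0.08, 2.09], [-2.65, 2.65]. Speed limits (rad/s): [2.22, 2.22, 2.79, 2.79, 3.14, 3.14, 3.14].

INTERFACE

Orientations are given as [roll, pitch, yaw] about the fixed x, y, z axes, in that order (R = Rz(yaw) Ry(pitch) Rx(roll)).
In Python, from station import sensors, optics, ticket, ctrl gives the robot as it stands.
- The arm moves only by the tool carry_out, never from a script. Its argument "rows" is a list of rows, each a list of 5 numbers: the shift along the tool's x, y, z in mm, then the turn about the tool's z in rad, then the opening, from 0 (shut) to 1 (fully open). In form: [[x, y, z, spin, hand], ...]. A call has 1 to 10 rows; each row shifts and turns the commanded pose from where the row before left it, along the tool's axes as they then stand; what a row does not reach is not made up. A row lasts 1/12 s, in which the tool goes at most 41.7 mm and 7.16 degrees, less where a joint would pass 70% of its speed; a pose out of reach is approached as far as the arm can. A call is refused whole if a number of a shift passes 41.7 or a number of a turn 0.125, either way. A call with a gripper value outside its range is refused whole. The fingers move at their own pace and stop on an object; the grip force is fixed at half the most. Time passes only in rows, so rows that do not move let the fingers close. It gives the time, the measured TCP pose, the force and the opening at its end, in the units of the state.
- sensors.state(): the state, without advancing time (a new reading comes with each control period).
- optics.snapshot(name): name is "side" or "top"; returns (picture, depth): 384x512x3 uint8, blue, green, red; 384x512 float32, m along the optical axis (not along the pixel's ray), 0 where there is no reading.
- optics.camera_info(name): a dict with "camera_matrix" (3x3 intrinsics, pixels), "k1" (the pictures are not rectified: a ray, as slopes to the right and down, at radius r is drawn at 1 + k1 r^2 times it, then the intrinsics apply), "xyz" and "rotation" of the camera in the world. Camera axes: x right, y down, z forward; pixel columns grow to the right and rows downward; lengths in m; the calibration is good to about 2 mm. A picture is of the moment at which its call begins. camera_info takes no time and is no camera call.
- ticket.finish_job(): hands the job in, once; it reports no verdict.
Trained networks look in the newest picture that a camera, given by its name, has taken for a name from the list of things; names that differ only in an ending like _2 or _b are one class to them, and where a whole thing is asked for, a point or a joint stands for the part that bears it (a point fixed in the world has none). Each returns a list of dicts, best first, with "confidence" (0 to 1); they miss things now and then, are a little off and sometimes report something else, mostly with a low value. They report only what shows in the picture. A call takes as long as a camera call.
- optics.silhouettes(camera, name): "pixels" (384x512 bool, what is visible of it) and "xy" ([column, row] in pixels, amid what is visible of it).
- optics.place_of(camera, name): "xy" ([column, row] in pixels: a listed point, or the origin of a listed thing).
The state is a dict: "time": time; "joint_pos": joint angles; "qvel": joint speeds; "joint_torque": joint torques, N m; "tool_pos": TCP position; "ee_rot": TCP orientation; "ft_force": force on the tool from outside, world axes, zero at the start; "ft_torque": the same for the moment, N m; "grip_width": finger opening in m.
Only numpy, scipy, OpenCV 4.12 (cv2) and the standard library are available. Lean on these libraries where they do the work, as an engineer would, in place of code of your own. Each camera call takes 0.05 s, during which the arm holds its last target.

TASK

Clear the three flat D-shaped rubber heel lifts off the shoemaker's cutting block: sweep them along the block with your fingertips and over its end into the open metal parts tray, so that all three end up in the tray, none left hanging on or leaning against the block. Push them only, never pick them up, and leave the heel, the sanding block and everything else where they are.

Things in the scene. Friction and masses are not known exactly. Their poses are not given: they have to be found in the camera images.
- lift_a: one of three alike black rubber heel lifts (top pieces of shoe heels): a flat D, 44 mm long, 44 mm wide, 9 mm thick, 20 g; lies flat on the cutting block at the start (one within 20 mm of the block's middle, the other two 85 to 105 mm either side of its long centre line, which runs along the block's y). Origin: middle of its underside, 22 mm from the straight edge and 22 mm from the top of the round. x: towards the straight edge; z: up
- lift_b: one of three alike black rubber heel lifts (top pieces of shoe heels): a flat D, 44 mm long, 44 mm wide, 9 mm thick, 20 g; lies flat on the cutting block at the start (one within 20 mm of the block's middle, the other two 85 to 105 mm either side of its long centre line, which runs along the block's y). Origin: middle of its underside, 22 mm from the straight edge and 22 mm from the top of the round. x: towards the straight edge; z: up
- lift_c: one of three alike black rubber heel lifts (top pieces of shoe heels): a flat D, 44 mm long, 44 mm wide, 9 mm thick, 20 g; lies flat on the cutting block at the start (one within 20 mm of the block's middle, the other two 85 to 105 mm either side of its long centre line, which runs along the block's y). Origin: middle of its underside, 22 mm from the straight edge and 22 mm from the top of the round. x: towards the straight edge; z: up
- block: the shoemaker's cutting block: an off-white plastic slab fixed on the bench, 280 mm (x, its depth) by 400 mm (y, its length) by 20 mm thick. Origin: middle of its underside, on the bench; its upper face is at 20 mm
- tray: fixed open parts tray of bare sheet metal, 280 mm (x) by 130 mm (y) outside, rim 12 mm high all round (so 8 mm lower than the face of the cutting block), walls and floor 3 mm. It stands square against one of the block's two short ends, its long side along that end with a 2 mm gap; which end (+y or -y of the block) varies. Origin: middle of its underside, on the bench; axes parallel to the block's
- carton: closed flat cardboard carton, 268 mm (x) by 128 mm (y) by 45 mm high, fixed on the bench against the block's other short end. Origin: middle of its underside
- block_heel: loose cream heel for a shoe, standing on the cutting block, a tapered block about 44 by 46 mm and 49 mm high. It is on the block's long centre line, within 12 mm, some 135 mm from the middle towards one end (the heel and the sanding block at opposite ends). Stays where it is. Origin: middle of its underside
- sanding_block: loose black rubber sanding block lying on the cutting block, 40 mm (x) by 68 mm (y) by 32 mm high. It is on the block's long centre line, within 12 mm, some 135 mm from the middle towards one end (the heel and the sanding block at opposite ends). Stays where it is. Origin: middle of its underside
- pump: cream high-heeled shoe standing on the bench beside the block, 235 mm long, 145 mm high, toe to its +x. Stays where it is. Origin: on the bench under its middle
- tape_roll: roll of masking tape lying flat on the bench beyond the block, 100 mm across, 24 mm high. Stays where it is. Origin: middle of its underside
- cement_tin: closed tin on the bench beyond the block, 79 mm across, 80 mm high. Stays where it is. Origin: middle of its underside
- screwdriver: screwdriver with a yellow handle lying on the bench beyond the block, 190 mm long, handle to its -x, 26 mm high. Stays where it is. Origin: on the bench under its middle
- hammer: hammer with a wooden handle lying on the bench to the left, 250 mm long, handle to its -x, 26 mm high. Stays where it is. Origin: on the bench under its middle

How it is judged:
At the end, for the whole second after the job is handed in: Each heel lift's origin is in the tray, 14 mm or more from its long walls (none hangs or leans on the block), 6 mm from its short ones, and under 29 mm above the bench; the lifts are at rest; the other loose things are within 15 mm of their start (x of lift_a in the frame of tray between -0.131 and 0.131 m and y of lift_a in the frame of tray between -0.048 and 0.048 m and z of each of lift_a, lift_b, lift_c in the frame of tray below 0.029 m and linear speed of each of lift_a, lift_b, lift_c below 0.02 m/s and x of lift_b in the frame of tray between -0.131 and 0.131 m and y of lift_b in the frame of tray between -0.048 and 0.048 m and x of lift_c in the frame of tray between -0.131 and 0.131 m and y of lift_c in the frame of tray between -0.048 and 0.048 m and distance of each of block_heel, sanding_block, pump, tape_roll, cement_tin, screwdriver, hammer from where it was at the start of the episode below 0.015 m); the robot touches nothing.
It fails at once if a heel lift is raised more than 12 mm above the face of the cutting block (picked up or stood on edge) (height (world z) of any of lift_a, lift_b, lift_c above 0.032 m).
It fails at once if the fingers carry a heel lift clear of the block (5 mm or more above its face, resting on nothing) ((contact force between lift_a and the fingers above 0.1 N and height (world z) of lift_a above 0.025 m and contact force between lift_a and block below 0.005 N and contact force between lift_a and lift_b below 0.005 N and contact force between lift_a and lift_c below 0.005 N) or (contact force between lift_b and the fingers above 0.1 N and height (world z) of lift_b above 0.025 m and contact force between lift_b and block below 0.005 N and contact force between lift_b and lift_a below 0.005 N and contact force between lift_b and lift_c below 0.005 N) or (contact force between lift_c and the fingers above 0.1 N and height (world z) of lift_c above 0.025 m and contact force between lift_c and block below 0.005 N and contact force between lift_c and lift_a below 0.005 N and contact force between lift_c and lift_b below 0.005 N)).
It fails at once if something other than a heel lift is shifted by 15 mm or more (distance of any of block_heel, sanding_block, pump, tape_roll, cement_tin, screwdriver, hammer from where it was at the start of the episode above 0.015 m).
It also fails if it takes over 72 s, if anything falls off the work surface, if the arm or the gripper's body presses on something with over 40 N, if the wrist force passes 120 N, or if a joint passes its speed limit or range.

## Working session

There is one attempt and no reset: what is moved stays moved. The work goes in short steps, Python scripts to look and compute and a tool call to move; the robot and the scene stay as the last step left them, time stands still between calls to the robot, and variables do not carry over. Pictures are saved under pics/ and viewed, and the job is handed in when it is done.

Besides the shell and the picture viewer there is one more tool, called after ">>>" as name(argument=value, ...) on one line, values as JSON. carry_out: Moves the arm, as the interface text tells. Its arguments: {"type":"object","properties":{"rows":{"type":"array"}},"required":["rows"]}

```bash
ls; mkdir -p pics
python3 - <<'E'
from station import sensors, optics, ticket, ctrl
import cv2
print(sensors.state()); print(ctrl.tcp_to_grasp)
for n in("top","side"):
    print(optics.camera_info(n))
    p,d=optics.snapshot(n); cv2.imwrite(f"pics/{n}0.png",p)
E
```

```text
pics
{'time': 0.0, 'joint_pos': array([ 1.22580711,  0.3339085 ,  0.03985871,  1.46630629, -0.01343558,
        1.3433418 , -0.05850282]), 'qvel': array([-4.29439614e-04, -6.80502293e-04, -8.75943226e-04, -1.87149301e-03,
        7.74173996e-04, -1.28845534e-04, -9.88753257e-06]), 'joint_torque': array([-1.33554462e-03, -6.56373811e+01,  1.33433506e+00, -4.03809178e+01,
       -5.97865856e-02,  4.47606272e-02,  2.09165387e-04]), 'tool_pos': array([ 0.15800835, -0.62991487,  0.18284356]), 'ee_rot': array([-3.13989605e+00,  7.51157758e-05,  2.45774982e-01]), 'ft_force': array([-0.00547349, -0.0219489 ,  0.11025489]), 'ft_torque': array([ 0.02286978, -0.02225715,  0.03140371]), 'grip_width': 0.08736434645326613}
0.0187
{'camera_matrix': array([[347.08058407,   0.        , 253.02969325],
       [  0.        , 347.08058407, 197.6843095 ],
       [  0.        ,   0.        ,   1.        ]]), 'k1': 0.001540809540895598, 'xyz': array([0.43645085, 0.01017769, 1.12994334]), 'rotation': array([-2.96632343e+00,  2.51572824e-03, -1.58516488e+00])}
{'camera_matrix': array([[398.28533347,   0.        , 249.41127921],
       [  0.        , 398.28533347, 185.0545345 ],
       [  0.        ,   0.        ,   1.        ]]), 'k1': -0.10691588016128732, 'xyz': array([ 0.20357782, -0.7982208 ,  1.10049154]), 'rotation': array([-2.44315591,  0.00802181, -0.47880736])}
```

View pics/top0.png

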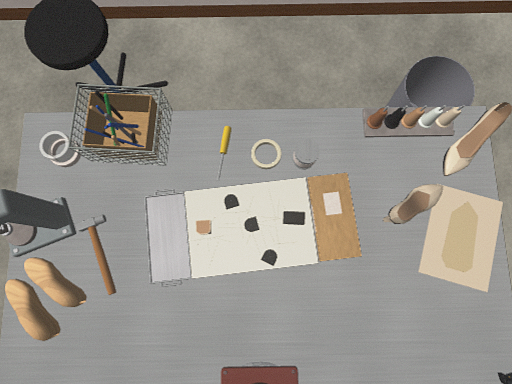

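View pics/side0.png

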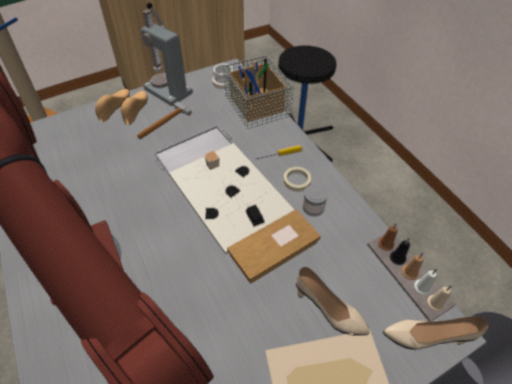

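```bash
cat > h.py <<'E'
import numpy as np, cv2
from scipy.spatial.transform import Rotation as R
from station import sensors, optics, ticket, ctrl
def cam(n):
    c=optics.camera_info(n); return c['camera_matrix'],c['k1'],c['xyz'],R.from_euler('xyz',c['rotation']).as_matrix()
def ray(n,uv):
    K,k1,t,M=cam(n)
    p=cv2.undistortPoints(np.array(uv,float).reshape(-1,1,2),K,np.array([k1,0,0,0,0.])).reshape(-1,2)
    return t,(M@np.c_[p,np.ones(len(p))].T).T
def onz(n,uv,z):
    t,d=ray(n,uv); s=(z-t[2])/d[:,2]; return t+d*s[:,None]
def proj(n,X):
    K,k1,t,M=cam(n)
    X=np.array(X,float).reshape(-1,3)
    return cv2.projectPoints(X,cv2.Rodrigues(M.T)[0],-M.T@t,K,np.array([k1,0,0,0,0.]))[0].reshape(-1,2)
E
python3 - <<'E'
from h import *
np.set_printoptions(precision=4,suppress=True)
print(proj('top',[[0.158,-.63,.18],[0,0,0],[.6,0,0]]), proj('side',[[0.158,-.63,.18],[0,0,0]]))
p,d=optics.snapshot('top')
def zz(uv):
    K,k1,t,M=cam('top'); t,dr=ray('top',[uv]); z=d[int(uv[1]),int(uv[0])]; return (t+dr*z)[0]
for n,h in [('lift_a',.029),('block_heel',.069),('sanding_block',.052),('tray',0.0),('block',.02),('carton',.045)]:
    for r in optics.silhouettes('top',n):
        px=r['pixels']; c=cv2.findContours(px.astype('uint8'),0,2)[0]; 
        c=max(c,key=cv2.contourArea); w=onz('top',c.reshape(-1,2),h)
        rect=cv2.minAreaRect((w[:,:2]*1000).astype(np.float32))
        print(n,round(r['confidence'],2),r['xy'],px.sum(),rect,zz(r['xy']))
    for r in optics.place_of('top',n): print('  place',r['confidence'],r['xy'],onz('top',[r['xy']],.02))
E
```

```text
[[506.3464 366.3509]
 [259.4927 407.6215]
 [256.2748 208.5902]] [[196.0042 423.7777]
 [ 80.4761 260.101 ]]
lift_a 0.73 [229.1, 198.3] 176 ((624.0755615234375, 81.08102416992188), (44.908935546875, 45.37541580200195), 15.308064460754395) [0.6312 0.0875 0.0254]
lift_a 0.62 [250.9, 224.5] 191 ((546.508056640625, 16.703094482421875), (45.360565185546875, 46.28661346435547), 17.576379776000977) [0.5447 0.0181 0.0317]
lift_a 0.43 [267.8, 256.4] 188 ((445.578125, -40.12028503417969), (44.68758010864258, 44.401939392089844), 62.92476272583008) [ 0.4443 -0.0335  0.0259]
  place 0.67 [247.3, 224.9] [[0.5448 0.0298 0.02  ]]
  place 0.64 [269.5, 253.5] [[ 0.4533 -0.0393  0.02  ]]
  place 0.59 [232.1, 198.4] [[0.6317 0.0781 0.02  ]]
block_heel 0.8 [203.1, 227.0] 179 ((535.570068359375, 162.92489624023438), (46.19181442260742, 36.7371940612793), 89.1635971069336) [0.5358 0.1646 0.0666]
  place 0.55 [205.6, 230.5] [[0.5288 0.1632 0.02  ]]
sanding_block 0.76 [295.7, 215.7] 271 ((561.4839477539062, -116.68910217285156), (62.56257629394531, 43.60750961303711), 87.70892333984375) [ 0.5685 -0.1226  0.04
[... 846 characters left out ...]
79 0.2747 0.0026]
  place 0.79 [167.3, 240.0] [[0.5004 0.2848 0.02  ]]
  place 0.53 [334.9, 218.3] [[ 0.5619 -0.2518  0.02  ]]
block 0.9 [247.8, 232.7] 9790 ((540.0657958984375, 20.482345581054688), (281.078125, 398.7984313964844), 5.895660877227783) [0.5198 0.0285 0.0202]
  place 0.68 [249.8, 225.1] [[0.544  0.0218 0.02  ]]
carton 0.69 [170.1, 239.0] 3703 ((510.6001281738281, 277.358642578125), (297.8737487792969, 128.19708251953125), 6.0346293449401855) [ 0.5047  0.2811 -0.0014]
carton 0.65 [336.4, 219.7] 3502 ((568.07861328125, -242.59365844726562), (267.3164978027344, 132.72305297851562), 5.969305992126465) [ 0.5543 -0.2497  0.0476]
  place 0.67 [330.2, 217.2] [[ 0.5657 -0.2369  0.02  ]]
```

>>> carry_out(rows=[[0, 0, 0, -0.125, 0.3], [0, 0, 0, -0.125, 0.3], [0, 0, 0, -0.125, 0.3], [0, 0, 0, -0.125, 0.3], [0, 0, 0, -0.125, 0.3], [0, 0, 0, -0.125, 0.3], [0, 0, 0, -0.125, 0.3], [0, 0, 0, -0.125, 0.3], [0, 0, 0, -0.125, 0.3], [0, 0, 0, -0.125, 0.3]])

```text
time: 1.58
tool_pos: [0.1581, -0.6305, 0.1838]
ee_rot: [-3.142, 0.0, 1.502]
ft_force: [-0.1, 0.6, -0.2]
grip_width: 0.0299
```

>>> carry_out(rows=[[0, 0, 0, -0.09, 0.3], [0, 0, 0, -0.09, 0.3], [0, 0, 0, 0, 0.3]])

```text
time: 1.83
tool_pos: [0.158, -0.6305, 0.1837]
ee_rot: [3.142, -0.0, 1.68]
ft_force: [-0.0, -1.4, -0.4]
grip_width: 0.0264
```

```bash
cat >> h.py <<'E'
np.set_printoptions(precision=4,suppress=True)
C0=np.array([.5400,.0205]); YAW=.1035
def loc(p):
    d=np.asarray(p)[...,:2]-C0; c,s=np.cos(YAW),np.sin(YAW); return np.stack([d[...,0]*c+d[...,1]*s,-d[...,0]*s+d[...,1]*c],-1)*1000
def where():
    s=sensors.state(); print('t',s['time'],'loc mm',loc(s['tool_pos']),'z',s['tool_pos'][2]*1000,'rot',s['ee_rot'],'F',s['ft_force'],s['grip_width'])
E
python3 - <<'E'
from h import *
where()
p,d=optics.snapshot('top')
# block fit
r=optics.silhouettes('top','block')[0]
c=max(cv2.findContours(r['pixels'].astype('uint8'),0,2)[0],key=cv2.contourArea).reshape(-1,2)
w=onz('top',c,.02); print(cv2.minAreaRect((w[:,:2]*1000).astype(np.float32)), w.shape)
for n,h in [('lift_a',.029),('block_heel',.069),('sanding_block',.052),('tray',.012)]:
  for r in optics.silhouettes('top',n):
    c=max(cv2.findContours(r['pixels'].astype('uint8'),0,2)[0],key=cv2.contourArea).reshape(-1,2)
    l=loc(onz('top',c,h)); print(n,r['confidence'],l.min(0),l.max(0))
cv2.imwrite('pics/t1.png',cv2.resize(p[160:300,130:330],None,fx=4,fy=4,interpolation=cv2.INTER_CUBIC))
E
```

```text
t 1.8333 loc mm [-447.1858 -608.0341] z 183.74593202983354 rot [ 3.1415 -0.      1.6798] F [-0.0065 -1.4083 -0.3809] 0.0263652484296167
((779.864501953125, -166.27085876464844), (82.05726623535156, 102.69853210449219), 55.14133071899414) (42, 3)
lift_a 0.46 [-125.8225  -70.1008] [-81.1899 -25.0712]
lift_a 0.44 [-16.5402 -25.0614] [27.7452 17.0364]
block_heel 0.53 [ -9.9576 118.2017] [ 31.8588 163.0294]
sanding_block 0.55 [ -14.7272 -171.94  ] [  31.9432 -106.4829]
sanding_block 0.2 [-18.3686 -24.155 ] [24.9916 15.6294]
tray 0.62 [-153.5007  200.6372] [154.2677 335.3118]
```

View pics/t1.png

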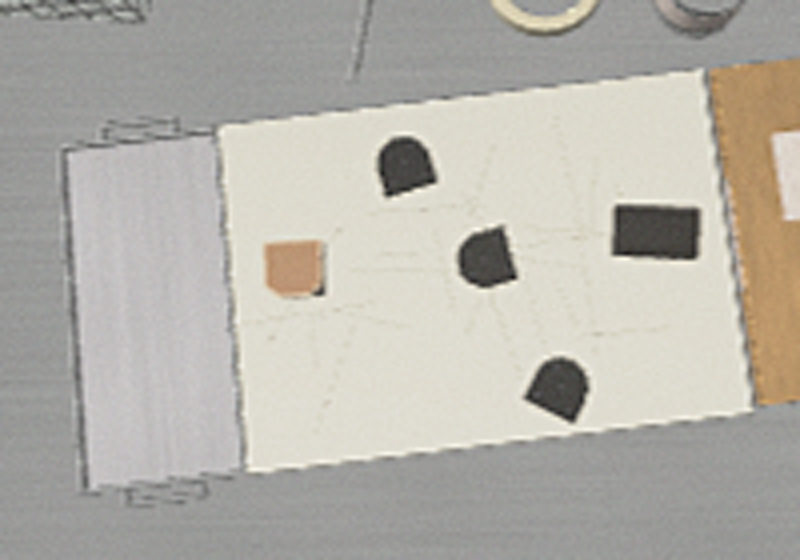

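>>> carry_out(rows=[[17, 11.5, 0, 0.006, 0.3], [34, 23, 0, 0, 0.3], [34, 23, 0, 0, 0.3], [34, 23, 0, 0, 0.3], [34, 23, 0, 0, 0.3], [34, 23, 0, 0, 0.3], [34, 23, 0, 0, 0.3], [34, 23, 0, 0, 0.3], [34, 23, 0, 0, 0.3], [34, 23, 0, 0, 0.3]])

```text
time: 2.97
tool_pos: [0.3441, -0.2855, 0.184]
ee_rot: [3.141, 0.001, 1.668]
ft_force: [0.6, -0.7, 1.0]
grip_width: 0.0263
```

>>> carry_out(rows=[[34, 23, 0, 0, 0.3], [34, 23, 0, 0, 0.3], [34, 23, 0, 0, 0.3], [34, 23, 0, 0, 0.3], [34, 23, 0, 0, 0.3], [17, 11.5, 0, 0, 0.3], [0, 0, 30, 0, 0.3], [0, 0, 30, 0, 0.3], [0, 0, 30, 0, 0.3], [0, 0, 0, 0, 0.3]])

```text
time: 3.8
tool_pos: [0.4475, -0.088, 0.0892]
ee_rot: [-3.135, -0.003, 1.669]
ft_force: [-0.9, 0.2, -1.1]
grip_width: 0.026
```

Run:
```python
from h import *
where()
```

```text
t 3.8 loc mm [-103.2445  -98.3694] z 89.24413557228544 rot [-3.1351 -0.003   1.6692] F [-0.938   0.2188 -1.0766] 0.025977696876747128
```

>>> carry_out(rows=[[0, 0, 20, 0, 0.3], [0, 0, 20, 0, 0.3], [0, 0, 15, 0, 0.3], [0, 0, 5, 0, 0.3], [0, 0, 0, 0, 0.3], [0, 0, 0, 0, 0.3], [0, 0, 0, 0, 0.3]])

```text
time: 4.38
tool_pos: [0.452, -0.089, 0.0353]
ee_rot: [3.14, 0.001, 1.669]
ft_force: [0.2, -0.5, 0.9]
grip_width: 0.0257
```

Run:
```python
from h import *
where()
p,d=optics.snapshot('side'); cv2.imwrite('pics/s1.png',cv2.resize(p[110:290,140:340],None,fx=3,fy=3))
where()
```

```text
t 4.3833 loc mm [-98.8354 -99.8511] z 35.25655494941387 rot [3.1399 0.0008 1.6694] F [ 0.1954 -0.4814  0.8636] 0.02568749574695256
t 4.4333 loc mm [-98.9119 -99.8839] z 35.13095388838123 rot [3.1398 0.001  1.6695] F [-0.323  -0.522  -0.5055] 0.025939991673069252
```

View pics/s1.png

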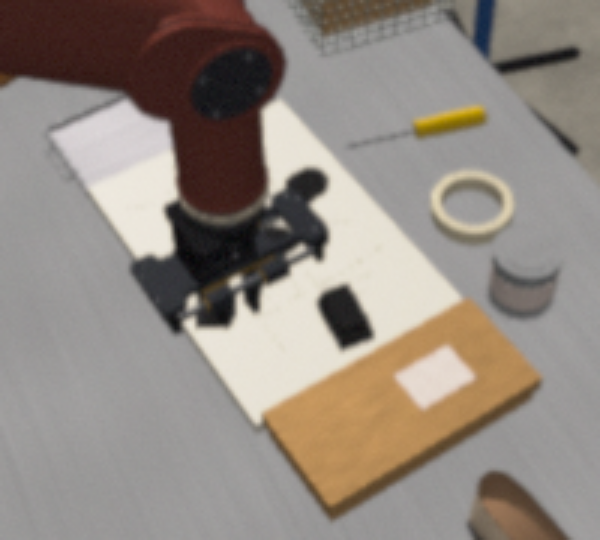

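>>> carry_out(rows=[[0, -4, 5, -0.004, 0.3], [0, 0, 4, 0, 0.3], [0, 0, 2, 0, 0.3], [0, 0, 0, 0, 0.3], [0, 0, 0, 0, 0.3]])

```text
time: 4.85
tool_pos: [0.4468, -0.0891, 0.0226]
ee_rot: [-3.141, -0.0, 1.674]
ft_force: [-0.2, -0.3, 0.3]
grip_width: 0.0263
```

Run:
```python
from h import *
where()
```

```text
t 4.85 loc mm [-103.9842  -99.3753] z 22.625658237313743 rot [-3.1413 -0.0003  1.6738] F [-0.1808 -0.3417  0.3187] 0.026334606798879615
```

>>> carry_out(rows=[[5, 0, -0.5, 0, 0.3], [10, 0, 0, 0, 0.3], [10, 0, 0, 0, 0.3], [10, 0, 0, 0, 0.3], [10, 0, 0, 0, 0.3], [10, 0, 0, 0, 0.3], [10, 0, 0, 0, 0.3], [10, 0, 0, 0, 0.3], [10, 0, 0, 0, 0.3], [5, 0, 0, 0, 0.3]])

```text
time: 5.68
tool_pos: [0.4376, 0.002, 0.0233]
ee_rot: [3.141, -0.0, 1.675]
ft_force: [-0.3, 0.5, -0.1]
grip_width: 0.0264
```

Run:
```python
from h import *
where()
p,d=optics.snapshot('top')
cv2.imwrite('pics/t2.png',cv2.resize(p[160:300,130:330],None,fx=4,fy=4,interpolation=cv2.INTER_CUBIC))
```

```text
t 5.6833 loc mm [-103.7734   -7.809 ] z 23.33601004044005 rot [ 3.1415 -0.0002  1.6751] F [-0.2724  0.5469 -0.1065] 0.02637116556905093
```

View pics/t2.png

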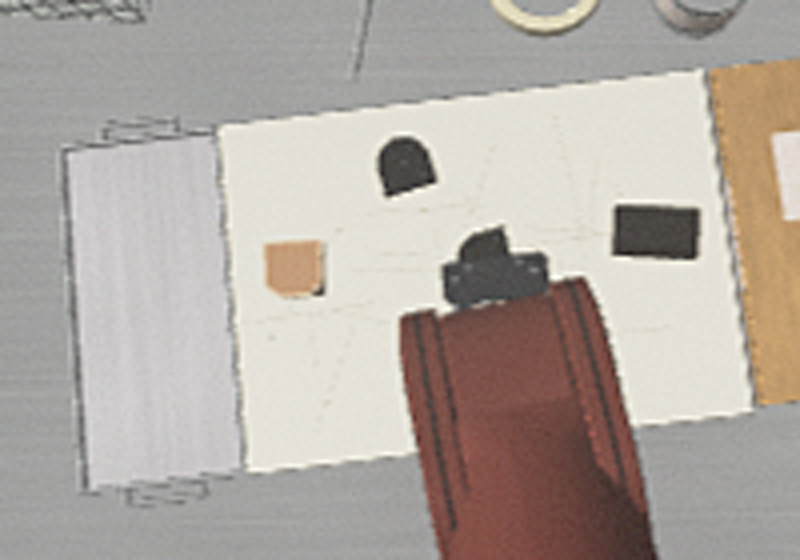

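>>> carry_out(rows=[[5, 0, 0, 0, 0.3], [10, 0, 0, 0, 0.3], [10, 0, 0, 0, 0.3], [10, 0, 0, 0, 0.3], [10, 0, 0, 0, 0.3], [10, 0, 0, 0, 0.3], [10, 0, 0, 0, 0.3], [10, 0, 0, 0, 0.3], [10, 0, 0, 0, 0.3], [10, 0, 0, 0, 0.3]])

```text
time: 6.57
tool_pos: [0.4278, 0.096, 0.0233]
ee_rot: [3.142, -0.0, 1.674]
ft_force: [0.5, -0.4, 0.7]
grip_width: 0.0261
```

>>> carry_out(rows=[[10, 0, 0, 0, 0.3], [10, 0, 0, 0, 0.3], [10, 0, 0, 0, 0.3], [10, 0, 0, 0, 0.3], [5, 0, 0, 0, 0.3], [0, 0, 0, 0, 0.3]])

```text
time: 7.07
tool_pos: [0.423, 0.1412, 0.0233]
ee_rot: [3.141, -0.001, 1.676]
ft_force: [-0.1, -0.9, -0.1]
grip_width: 0.0262
```

```bash
cat > look.py <<'E'
import sys
from h import *
k=sys.argv[1]; where()
p,d=optics.snapshot('top'); q,_=optics.snapshot('side')
a=cv2.resize(p[160:300,130:330],None,fx=2.6,fy=2.6,interpolation=cv2.INTER_CUBIC)[:, :400]
b=cv2.resize(q[110:260,140:290],(364,364),interpolation=cv2.INTER_CUBIC)
cv2.imwrite(f'pics/{k}.png',np.hstack([a,b]))
for n,h in [('lift_a',.029)]:
  for r in optics.silhouettes('top',n)+[None]+optics.silhouettes('side',n):
    if r is None: print('side'); continue
    c=max(cv2.findContours(r['pixels'].astype('uint8'),0,2)[0],key=cv2.contourArea).reshape(-1,2)
    cm='top'; 
    print(round(r['confidence'],2),r['xy'],r['pixels'].sum())
E
python3 look.py l3
```

```text
t 7.0667 loc mm [-103.8763  132.1534] z 23.34601872925418 rot [ 3.1415 -0.0006  1.6758] F [-0.1347 -0.8761 -0.1154] 0.02617640656423611
0.75 [265.8, 256.5] 162
0.59 [251.7, 226.6] 191
0.53 [232.4, 197.3] 156
side
0.71 [235.2, 188.4] 119
0.62 [212.0, 211.4] 135
0.48 [242.9, 174.0] 103
0.29 [230.3, 195.4] 6020
```

View pics/l3.png

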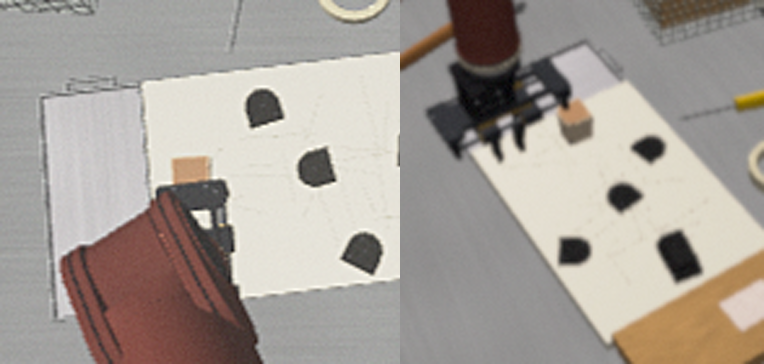

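Run:
```python
from h import *
s=sensors.state()
p=s['tool_pos']; u=np.array([np.cos(YAW),np.sin(YAW),0])
for z in (0,.01,.02): print(z,proj('side',[p-u*.02+[0,0,z],p+u*.02+[0,0,z]]))
print(loc(onz('top',[[265.8,256.5],[251.7,226.6],[232.4,197.3]],.029)))
print(loc(onz('side',[[235.2,188.4],[212,211.4],[242.9,174]],.029)))
q,_=optics.snapshot('side'); cv2.imwrite('pics/s4.png',cv2.resize(q[130:190,150:250],None,fx=8,fy=8,interpolation=cv2.INTER_CUBIC))
```

```text
0 [[180.9404 181.6358]
 [190.8105 176.9487]]
0.01 [[180.5497 179.8094]
 [190.4763 175.1137]]
0.02 [[180.1552 177.9633]
 [190.1389 173.2592]]
[[-100.3275  -37.4351]
 [  -2.203    -4.591 ]
 [  98.9701   46.1211]]
[[ 18.7642  -8.627 ]
 [-98.4805 -49.954 ]
 [ 77.4715  32.9376]]
```

View pics/s4.png

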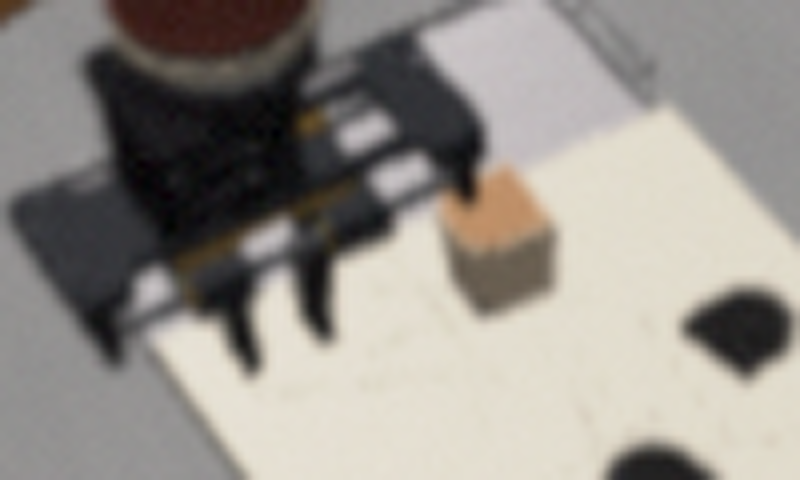

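Run:
```python
from h import *
where()
q,d=optics.snapshot('side')
K,k1,t,M=cam('side')
for (u,v) in [(181,174),(181,175),(181,176),(180,172),(190,170),(190,171),(190,172),(189,168),(181,178),(190,176),(164,174),(163,172),(208,152)]:
    tt,dr=ray('side',[[u,v]]); X=(tt+dr*d[v,u])[0]; print((u,v),q[v,u],loc(X),X[2]*1000)
```

```text
t 7.3167 loc mm [-103.7221  129.9279] z 23.22458287529569 rot [-3.1415  0.0002  1.6729] F [0.4304 0.2805 0.5719] 0.026270292778224666
(181, 174) [50 53 56] [-121.6071  118.2356] 73.95595834298763
(181, 175) [61 66 69] [-122.3756  118.1527] 69.28745293616623
(181, 176) [108 117 121] [-122.9837  118.5676] 64.02222672360902
(180, 172) [25 26 26] [-123.8845  117.558 ] 86.3710858428861
(190, 170) [40 43 45] [-87.4676 115.4815] 76.09876874494903
(190, 171) [55 60 60] [-88.034 115.728] 71.02103396032588
(190, 172) [109 117 122] [-87.2712 119.5855] 61.74559810216884
(189, 168) [26 25 27] [-88.0971 120.0443] 82.65740134187816
(181, 178) [202 216 222] [-113.562   151.8592] 15.598551941921057
(190, 176) [210 223 228] [-82.9412 138.7641] 19.572914331339895
(164, 174) [51 52 51] [-186.8969   92.0614] 139.41309509964782
(163, 172) [28 23 26] [-188.5513   91.6975] 150.51301858108712
(208, 152) [26 31 34] [-22.0166  90.9377] 148.55052490500532
```

The side depth puts the fingertips at about z = 65 mm, while the state reports 23 mm. That explains why the fingers passed over C without touching it. I'll go back and check this with a second view before lowering.

>>> carry_out(rows=[[-20, 0, 0, 0, 0.3], [-25, 0, 0, 0, 0.3], [-25, 0, 0, 0, 0.3], [-25, 0, 0, 0, 0.3], [-25, 0, 0, 0, 0.3], [-25, 0, 0, 0, 0.3], [-25, 0, 0, 0, 0.3], [-25, 0, 0, 0, 0.3], [-20, 0, 0, 0, 0.3], [-15, 0, 0, 0, 0.3]])

```text
time: 8.2
tool_pos: [0.4468, -0.0918, 0.0233]
ee_rot: [-3.142, 0.0, 1.671]
ft_force: [0.1, -0.5, 0.1]
grip_width: 0.0261
```

>>> carry_out(rows=[[0, 0, 0, 0, 0.3], [0, 0, 0, 0, 0.3]])

```text
time: 8.37
tool_pos: [0.4468, -0.0898, 0.0232]
ee_rot: [-3.141, -0.0, 1.671]
ft_force: [0.1, 0.2, 0.1]
grip_width: 0.0265
```

```bash
cat > tip.py <<'E'
import sys
from h import *
where(); s=sensors.state()
q,d=optics.snapshot('side'); np.save('pics/d.npy',d)
K,k1,t,M=cam('side')
v,u=np.mgrid[100:300,100:340]; uv=np.c_[u.ravel(),v.ravel()]
tt,dr=ray('side',uv); X=tt+dr*d[v,u].ravel()[:,None]; L=np.c_[loc(X),X[:,2]*1000]
tl=loc(s['tool_pos'])
col=q[v,u].reshape(-1,3).max(1)
m=(abs(L[:,0]-tl[0])<32)&(abs(L[:,1]-tl[1])<25)&(L[:,2]>26)&(d[v,u].ravel()>0)&(col<80)
for side in(-1,1):
    mm=m&(np.sign(L[:,0]-tl[0])==side)
    o=np.argsort(L[mm,2])[:6]; print(side); print(np.c_[uv[mm][o],L[mm][o]])
c=proj('side',[s['tool_pos']])[0].astype(int); print('tcp px',c)
x0,y0=max(c[0]-60,0),max(c[1]-60,0)
cv2.imwrite(f'pics/{sys.argv[1]}.png',cv2.resize(q[y0:y0+90,x0:x0+120],None,fx=6,fy=6,interpolation=cv2.INTER_CUBIC))
E
python3 tip.py s5
```

```text
t 8.3667 loc mm [-104.1025 -100.1163] z 23.189066873564887 rot [-3.1415 -0.0003  1.6715] F [0.1067 0.1746 0.0763] 0.026478546122737836
-1
[[ 213.      220.     -124.2369 -107.1913   67.5497]
 [ 214.      220.     -122.5904 -111.1858   71.0026]
 [ 212.      218.     -124.7755 -102.7918   73.7177]
 [ 214.      219.     -121.7494 -110.318    74.7781]
 [ 213.      219.     -124.9331 -109.839    76.7118]
 [ 215.      217.     -117.9597 -111.4404   83.9789]]
1
[[ 224.      215.      -85.6369 -110.7253   68.9721]
 [ 223.      215.      -88.8869 -110.1594   70.8195]
 [ 222.      214.      -90.9083 -107.8555   75.1353]
 [ 221.      213.      -91.6985 -103.0359   75.6058]
 [ 224.      214.      -86.2622 -112.6725   77.1254]
 [ 223.      214.      -89.5127 -112.149    79.0125]]
tcp px [218 223]
```

View pics/s5.png

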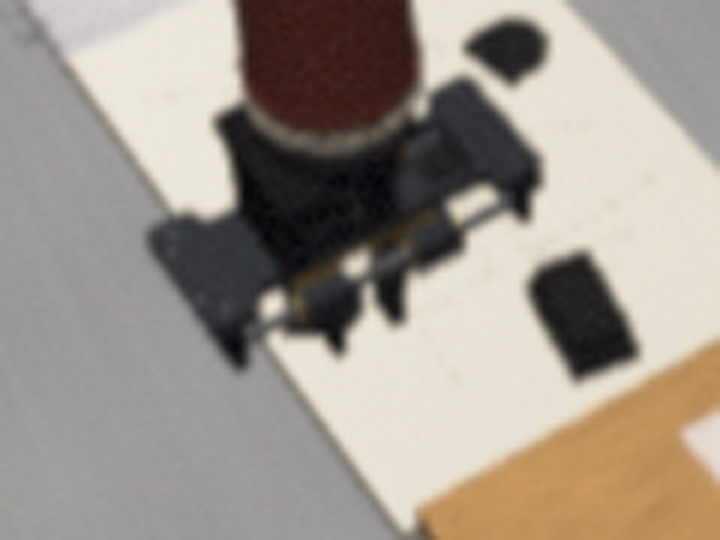

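>>> carry_out(rows=[[0, 0, 10, -0.003, 0.3], [0, 0, 10, 0, 0.3], [0, 0, 8, 0, 0.3], [0, 0, 0, 0, 0.3], [0, 0, 0, 0, 0.3], [0, 0, 0, 0, 0.3]])

```text
time: 8.92
tool_pos: [0.447, -0.0888, -0.0048]
ee_rot: [-3.141, -0.0, 1.677]
ft_force: [0.4, -0.4, 0.5]
grip_width: 0.0263
```

```bash
python3 tip.py s6
```

```text
t 8.9167 loc mm [-103.8222  -99.086 ] z -4.83337693411541 rot [-3.1413 -0.0005  1.6774] F [ 0.4017 -0.4174  0.5086] 0.026269273569383935
-1
[[ 215.      225.     -120.5422 -109.1506   38.9699]
 [ 214.      225.     -124.9648 -111.3057   45.1883]
 [ 213.      223.     -123.9647 -103.3152   45.9722]
 [ 215.      223.     -118.6196 -106.9104   46.0327]
 [ 212.      222.     -124.8946  -98.6155   46.6833]
 [ 215.      224.     -121.2864 -111.8546   48.5336]]
1
[[ 224.      220.      -87.6735 -111.2664   43.5152]
 [ 223.      220.      -90.5322 -109.8031   44.0339]
 [ 224.      219.      -86.7757 -110.1795   47.129 ]
 [ 222.      218.      -90.2864 -103.5219   47.6178]
 [ 223.      219.      -90.3697 -110.2236   50.0068]
 [ 224.      218.      -85.8652 -109.0645   50.6829]]
tcp px [218 228]
```

View pics/s6.png

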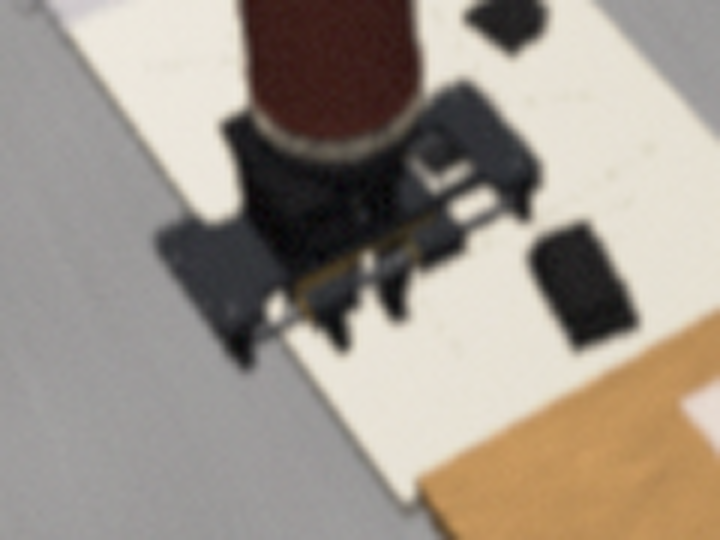

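The state now reads z = -4.8 mm, which would be inside the block, so the z reading is confirmed to be biased. I'll find the block's face by a gentle touch.

>>> carry_out(rows=[[0, 0, 4, 0, 0.3], [0, 0, 4, 0, 0.3], [0, 0, 2, 0, 0.3], [0, 0, 0, 0, 0.3], [0, 0, 0, 0, 0.3]])

```text
time: 9.38
tool_pos: [0.4468, -0.0891, -0.0149]
ee_rot: [-3.141, -0.0, 1.677]
ft_force: [1.1, 1.0, -0.5]
grip_width: 0.0262
```

>>> carry_out(rows=[[0, 0, 1, 0, 0.3], [0, 0, 1, 0, 0.3], [0, 0, 0, 0, 0.3]])

```text
time: 9.63
tool_pos: [0.4469, -0.0892, -0.0168]
ee_rot: [-3.142, -0.0, 1.677]
ft_force: [0.2, 0.2, 0.1]
grip_width: 0.0258
```

```bash
python3 tip.py s7
```

```text
t 9.6333 loc mm [-103.8925  -99.5087] z -16.8252436981522 rot [-3.1415 -0.      1.6767] F [0.2428 0.1937 0.1373] 0.02582986321151429
-1
[[ 215.      227.     -122.3047 -111.0164   31.2463]
 [ 214.      227.     -125.2727 -109.8424   32.2263]
 [ 213.      225.     -125.0039 -103.4791   35.6532]
 [ 214.      226.     -124.7509 -109.742    37.4093]
 [ 215.      226.     -122.3246 -112.1114   38.3444]
 [ 215.      225.     -121.7187 -111.7916   43.1515]]
1
[[ 224.      222.      -88.9514 -112.3867   34.5557]
 [ 222.      220.      -90.803  -103.0144   36.1724]
 [ 224.      221.      -88.6773 -112.5647   40.2212]
 [ 223.      221.      -91.4198 -110.856    40.3566]
 [ 223.      220.      -90.0064 -108.7316   42.3438]
 [ 224.      220.      -87.73   -111.3802   43.6953]]
tcp px [219 230]
```

View pics/s7.png

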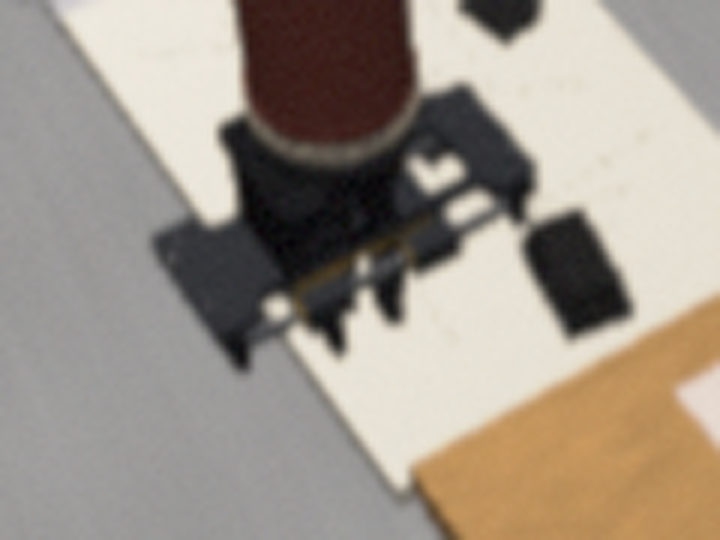

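>>> carry_out(rows=[[0, 0, 1, 0, 0.3], [0, 0, 1, 0, 0.3], [0, 0, 1, 0, 0.3], [0, 0, 0, 0, 0.3]])

```text
time: 10.02
tool_pos: [0.4471, -0.0893, -0.0185]
ee_rot: [-3.141, 0.001, 1.677]
ft_force: [-9.4, 1.7, 24.5]
grip_width: 0.0263
```

>>> carry_out(rows=[[0, 0, 1, 0, 0.3], [0, 0, 0, 0, 0.3]])

```text
time: 10.18
tool_pos: [0.4471, -0.0893, -0.0186]
ee_rot: [-3.14, 0.002, 1.677]
ft_force: [-16.2, 2.9, 41.9]
grip_width: 0.0261
```

>>> carry_out(rows=[[0, 0, 1, 0, 0.3], [0, 0, 0, 0, 0.3]])

```text
time: 10.35
tool_pos: [0.4471, -0.0894, -0.0187]
ee_rot: [-3.14, 0.002, 1.677]
ft_force: [-21.6, 3.7, 58.6]
grip_width: 0.026
```

>>> carry_out(rows=[[0, 0, 0.7, 0, 0.3], [0, 0, 0, 0, 0.3]])

```text
time: 10.52
tool_pos: [0.4471, -0.0894, -0.0187]
ee_rot: [-3.14, 0.003, 1.677]
ft_force: [-26.4, 5.4, 70.0]
grip_width: 0.0263
```

Contact came at state z of about -18.4 mm, so that is the face and the bias is about 38 mm. My queued steps pressed it further than needed, to 70 N on the fingertips. I'll lift off to about 3.5 mm clearance.

>>> carry_out(rows=[[0, 0, -4, 0, 0.3], [0, 0, -3.5, 0, 0.3], [0, 0, 0, 0, 0.3], [0, 0, 0, 0, 0.3]])

```text
time: 10.85
tool_pos: [0.447, -0.0893, -0.015]
ee_rot: [3.141, 0.0, 1.677]
ft_force: [0.1, 0.5, 0.5]
grip_width: 0.0264
```

>>> carry_out(rows=[[5, 0, 0, 0.003, 0.3], [10, 0, 0, 0, 0.3], [10, 0, 0, 0, 0.3], [10, 0, 0, 0, 0.3], [10, 0, 0, 0, 0.3], [10, 0, 0, 0, 0.3], [10, 0, 0, 0, 0.3], [10, 0, 0, 0, 0.3], [5, 0, 0, 0, 0.3], [0, 0, 0, 0, 0.3]])

```text
time: 11.68
tool_pos: [0.4387, -0.0082, -0.0149]
ee_rot: [3.141, -0.0, 1.676]
ft_force: [-0.3, 0.2, 1.0]
grip_width: 0.0261
```

```bash
python3 look.py l8
```

```text
t 11.6833 loc mm [-103.7693  -18.0502] z -14.874516686610862 rot [ 3.1415 -0.0002  1.6757] F [-0.3033  0.1765  1.012 ] 0.026111776078346877
0.63 [229.9, 201.5] 141
side
0.55 [244.0, 173.8] 113
```

View pics/l8.png

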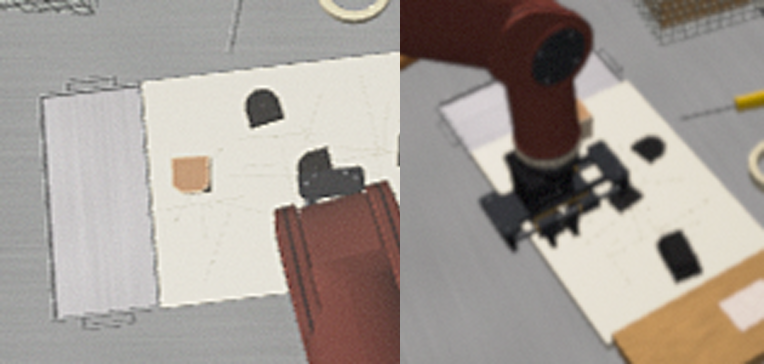

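>>> carry_out(rows=[[8, 0, 0, 0, 0.3], [16, 0, 0, 0, 0.3], [16, 0, 0, 0, 0.3], [16, 0, 0, 0, 0.3], [16, 0, 0, 0, 0.3], [16, 0, 0, 0, 0.3], [16, 0, 0, 0, 0.3], [16, 0, 0, 0, 0.3], [8, 0, 0, 0, 0.3], [0, 0, 0, 0, 0.3]])

```text
time: 12.72
tool_pos: [0.4254, 0.1196, -0.0148]
ee_rot: [3.141, -0.001, 1.676]
ft_force: [0.3, 0.2, 0.2]
grip_width: 0.0261
```

```bash
python3 look.py l9
```

```text
t 12.7167 loc mm [-103.784   110.3963] z -14.79840459228917 rot [ 3.1413 -0.0008  1.6762] F [0.2842 0.1612 0.1995] 0.026129250261905178
0.61 [251.3, 225.1] 190
0.49 [233.7, 201.0] 161
side
0.48 [188.9, 176.0] 19
```

View pics/l9.png

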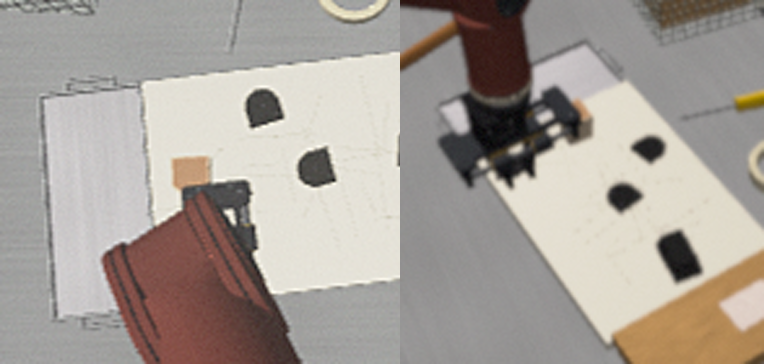

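>>> carry_out(rows=[[6, 0, 0, 0, 0.3], [12, 0, 0, 0, 0.3], [12, 0, 0, 0, 0.3], [12, 0, 0, 0, 0.3], [10, 0, 0, 0, 0.3], [10, 0, 0, 0, 0.3], [10, 0, 0, 0, 0.3], [10, 0, 0, 0, 0.3], [8, 0, 0, 0, 0.3], [5, 0, 0, 0, 0.3]])

```text
time: 13.75
tool_pos: [0.4158, 0.213, -0.0149]
ee_rot: [3.141, -0.0, 1.674]
ft_force: [-0.4, -0.2, 0.6]
grip_width: 0.0264
```

```bash
python3 look.py l10
```

```text
t 13.75 loc mm [-103.6629  204.3418] z -14.864981969552181 rot [ 3.1415 -0.0004  1.6738] F [-0.4339 -0.1525  0.6474] 0.026353277933540396
0.59 [230.8, 199.6] 138
0.56 [251.4, 224.4] 170
0.43 [304.1, 155.5] 623
side
0.46 [242.3, 172.5] 81
0.4 [177.5, 164.6] 45
0.31 [212.6, 158.9] 233
```

View pics/l10.png

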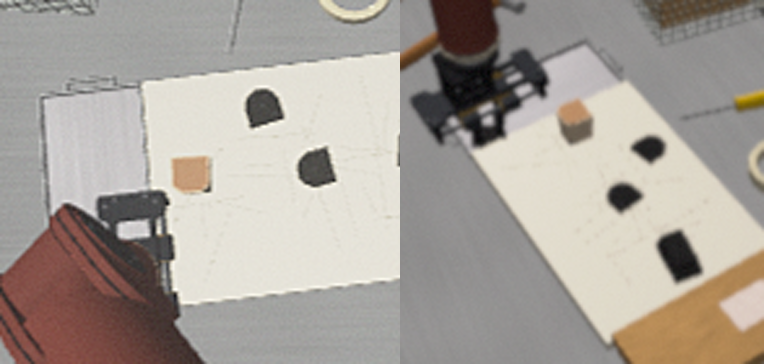

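>>> carry_out(rows=[[7, 0, 0, 0, 0.3], [7, 0, 0, 0, 0.3], [0, 0, 0, 0, 0.3], [-5, 0, -15, 0, 0.3], [-20, 0, -25, 0, 0.3], [-20, 0, -25, 0, 0.3], [-35, 10, -5, 0, 0.3], [-35, 20, 0, 0, 0.3], [-30, 25, 0, 0, 0.3], [-10, 25, 0, 0, 0.3]])

```text
time: 14.78
tool_pos: [0.5114, 0.0741, 0.0552]
ee_rot: [3.141, 0.004, 1.668]
ft_force: [-0.2, -0.2, 0.5]
grip_width: 0.0258
```

```bash
python3 look.py l11
```

```text
t 14.7833 loc mm [-22.8686  56.257 ] z 55.15862694856895 rot [3.1413 0.0035 1.6682] F [-0.2003 -0.2273  0.478 ] 0.02577669753584121
0.69 [182.1, 265.2] 163
0.51 [252.4, 222.5] 95
0.24 [256.7, 157.5] 411
side
0.68 [234.8, 190.3] 157
0.39 [173.0, 164.9] 98
```

View pics/l11.png

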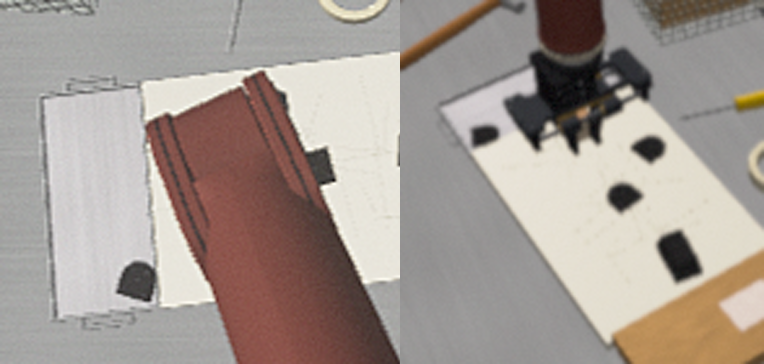

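```bash
cat > lifts.py <<'E'
from h import *
import sys
where()
p,d=optics.snapshot('top'); q,ds=optics.snapshot('side')
for cm,dd in(('top',d),('side',ds)):
  for r in optics.silhouettes(cm,'lift_a'):
    m=r['pixels']; 
    if m.sum()>350: continue
    v,u=np.nonzero(m); t,dr=ray(cm,np.c_[u,v]); X=t+dr*dd[v,u][:,None]
    for z in (.012,.029):
        c=max(cv2.findContours(m.astype('uint8'),0,2)[0],key=cv2.contourArea).reshape(-1,2); l=loc(onz(cm,c,z))
        print(cm,round(r['confidence'],2),m.sum(),'assume z',z,'min',l.min(0),'max',l.max(0),'mid',(l.min(0)+l.max(0))/2)
    L=loc(X); y=L[:,1]; lo=y<np.median(y)
    print('   depth z med',np.median(X[:,2])*1000,'near-block half',np.median(X[lo,2])*1000,'far',np.median(X[~lo,2])*1000)
E
python3 lifts.py
```

```text
t 14.9833 loc mm [-23.8518  62.8015] z 54.7464071131465 rot [-3.1407 -0.0012  1.6733] F [ 0.2575 -0.7041 -0.5377] 0.02630001679253176
top 0.54 151 assume z 0.012 min [-124.993   206.2593] max [-82.9725 248.6072] mid [-103.9828  227.4333]
top 0.54 151 assume z 0.029 min [-124.6747  203.1294] max [-83.2932 244.8333] mid [-103.984   223.9814]
   depth z med 17.04171810806976 near-block half 18.10089137941806 far 15.32559791330035
side 0.68 127 assume z 0.012 min [66.9842 31.3572] max [117.1272  85.3018] mid [92.0557 58.3295]
side 0.68 127 assume z 0.029 min [59.3909 18.692 ] max [108.7507  71.7941] mid [84.0708 45.243 ]
   depth z med 25.47161428712719 near-block half 25.653544659823837 far 25.130665757179816
side 0.6 93 assume z 0.012 min [-131.8938  202.7263] max [-81.51   248.0634] mid [-106.7019  225.3949]
side 0.6 93 assume z 0.029 min [-136.3811  187.3847] max [-86.7841 232.0137] mid [-111.5826  209.6992]
   depth z med 15.224619282210528 near-block half 16.542011052025906 far 14.178425921370197
```

>>> carry_out(rows=[[-10, 14, 0, 0, 0.3], [-20, 28, 0, 0, 0.3], [-20, 28, 0, 0, 0.3], [-14, 18, 0, 0, 0.3], [-4, 6, 0, 0, 0.3], [0, 0, 0, 0, 0.3], [0, 0, 10, 0, 0.3], [0, 0, 20, 0, 0.3], [0, 0, 0, 0, 0.3], [0, 0, 0, 0, 0.3]])

```text
time: 16.02
tool_pos: [0.6082, 0.0233, 0.0242]
ee_rot: [-3.139, -0.0, 1.676]
ft_force: [-0.6, 0.4, 1.3]
grip_width: 0.0262
```

```bash
python3 look.py l12
```

```text
t 16.0167 loc mm [68.1389 -4.248 ] z 24.16236360170572 rot [-3.1388 -0.0003  1.6758] F [-0.6456  0.3638  1.3249] 0.026242615285971552
0.59 [227.5, 201.0] 76
0.53 [180.8, 266.8] 152
0.53 [168.9, 233.3] 3478
side
0.67 [175.2, 164.2] 56
0.64 [234.2, 190.3] 115
```

View pics/l12.png

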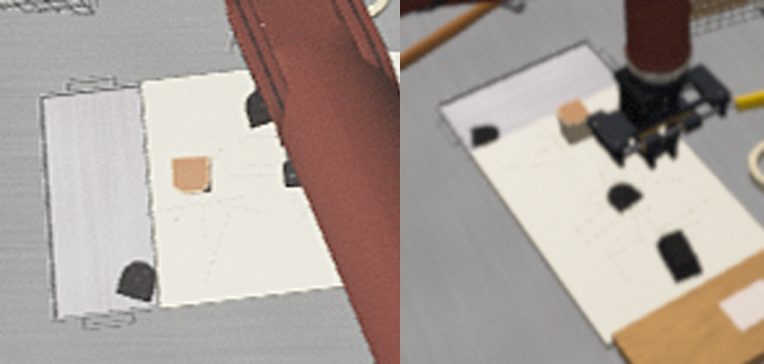

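```bash
python3 tip.py s13
```

```text
t 16.2167 loc mm [70.5313 -5.1444] z 26.110705594658015 rot [3.1403 0.0002 1.6743] F [ 0.2995 -0.7997 -1.3068] 0.026044960766472867
-1
[[241.     175.      48.9985  -0.9069  73.3236]
 [242.     176.      49.1765  -7.0245  73.7835]
 [243.     177.      48.2276 -14.9514  76.7071]
 [243.     176.      49.6511 -12.8247  78.9679]
 [242.     175.      48.7446  -7.9585  80.1172]
 [244.     177.      49.1416 -19.9737  80.8994]]
1
[[250.     172.      83.8687  -4.2656  70.279 ]
 [249.     171.      83.435    1.3937  70.5144]
 [253.     173.      89.1044 -15.1992  71.9861]
 [251.     173.      83.2114 -11.5675  72.2739]
 [251.     172.      84.8513  -9.108   74.1571]
 [252.     173.      84.2776 -16.2334  75.9555]]
tcp px [247 182]
```

View pics/s13.png

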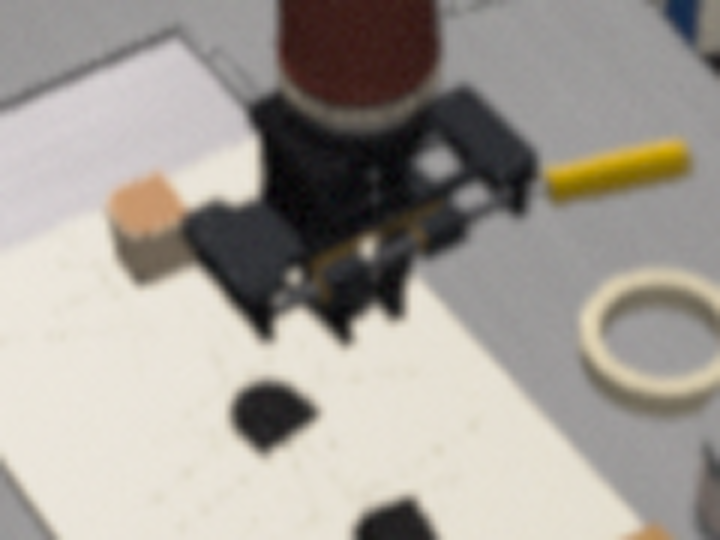

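>>> carry_out(rows=[[0, 0, 10, 0, 0.3], [0, 0, 12, 0, 0.3], [0, 0, 10, 0, 0.3], [0, 0, 4, 0, 0.3], [0, 0, 2, 0, 0.3], [0, 0, 0, 0, 0.3], [0, 0, 0, 0, 0.3], [0, 0, 0, 0, 0.3]])

```text
time: 16.93
tool_pos: [0.6107, 0.0224, -0.0126]
ee_rot: [3.141, -0.0, 1.674]
ft_force: [0.3, 0.4, 0.0]
grip_width: 0.0261
```

>>> carry_out(rows=[[0, 0, 1, 0, 0.3], [0, 0, 1, 0, 0.3], [0, 0, 0.5, 0, 0.3], [0, 0, 0, 0, 0.3]])

```text
time: 17.27
tool_pos: [0.6104, 0.0221, -0.0155]
ee_rot: [3.142, 0.0, 1.674]
ft_force: [-0.5, 0.3, 0.5]
grip_width: 0.0261
```

```bash
python3 tip.py s14
```

```text
t 17.2667 loc mm [70.144  -5.6374] z -15.466130991574838 rot [3.1416 0.     1.6737] F [-0.4767  0.2971  0.4539] 0.02607953682882756
-1
[[242.     183.      50.7969  -2.752   31.3942]
 [243.     185.      47.1135 -15.1206  35.1264]
 [242.     184.      46.3986  -9.7891  35.762 ]
 [243.     184.      47.6734 -14.4143  39.4789]
 [244.     185.      47.7203 -20.798   40.3461]
 [244.     184.      48.9076 -19.0585  43.2411]]
1
[[253.     181.      88.9866 -15.2883  29.6154]
 [252.     181.      84.572  -15.5513  32.7325]
 [250.     179.      82.5348  -5.8519  35.5137]
 [251.     180.      82.4377 -12.4133  36.4902]
 [253.     180.      87.7802 -17.1138  37.5804]
 [249.     177.      82.7991   0.9214  39.6507]]
tcp px [247 189]
```

Heights agree. Push B sideways toward -x.

>>> carry_out(rows=[[0, -5, 0, 0, 0.3], [0, -9, 0, 0, 0.3], [0, -9, 0, 0, 0.3], [0, -9, 0, 0, 0.3], [0, -9, 0, 0, 0.3], [0, -9, 0, 0, 0.3], [0, -9, 0, 0, 0.3], [0, -8, 0, 0, 0.3], [0, -4, 0, 0, 0.3], [0, 0, 0, 0, 0.3]])

```text
time: 18.15
tool_pos: [0.5388, 0.0146, -0.0154]
ee_rot: [-3.141, 0.0, 1.674]
ft_force: [0.3, 0.1, 0.2]
grip_width: 0.0262
```

```bash
python3 look.py l15
```

```text
t 18.15 loc mm [-1.7838 -5.7733] z -15.386221297062297 rot [-3.1412  0.0005  1.6737] F [0.2938 0.0559 0.2259] 0.026181599365087887
0.72 [180.6, 265.4] 165
side
0.46 [222.3, 195.6] 94
0.41 [175.3, 164.1] 69
0.29 [208.7, 156.7] 110
```

View pics/l15.png

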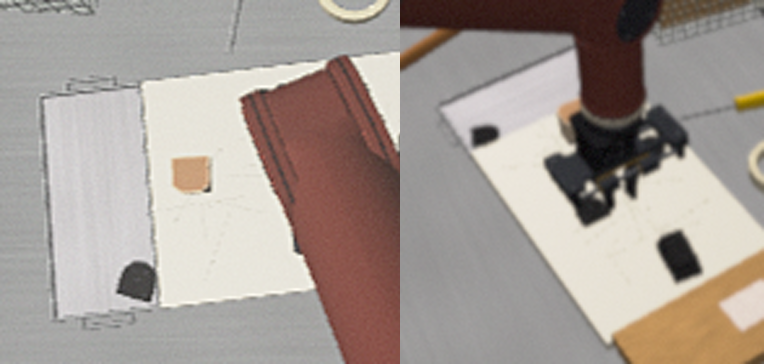

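>>> carry_out(rows=[[0, 6, 0, 0, 0.3], [0, 0, -15, 0, 0.3], [0, 0, -15, 0, 0.3], [-15, -10, 0, 0, 0.3], [-25, -20, 0, 0, 0.3], [-15, -16, 0, 0, 0.3], [-5, -10, 0, 0, 0.3], [0, 0, 0, 0, 0.3], [0, 0, 0, 0, 0.3]])

```text
time: 19.1
tool_pos: [0.4968, -0.0496, 0.0149]
ee_rot: [3.141, -0.0, 1.673]
ft_force: [1.8, 0.2, -0.2]
grip_width: 0.026
```

```bash
python3 lifts.py;python3 look.py l16
```

```text
t 19.1 loc mm [-50.1857 -65.248 ] z 14.8500609468685 rot [ 3.1407 -0.      1.6733] F [ 1.7997  0.1521 -0.1639] 0.02596263590152693
top 0.66 158 assume z 0.012 min [68.2414 27.4678] max [113.9583  72.8338] mid [91.0999 50.1508]
top 0.66 158 assume z 0.029 min [65.6213 27.0567] max [110.643   71.7328] mid [88.1321 49.3947]
   depth z med 28.107777250843235 near-block half 28.108467278749494 far 28.087428214405683
top 0.64 190 assume z 0.012 min [-128.4309  203.3824] max [-80.2347 252.2274] mid [-104.3328  227.8049]
top 0.64 190 assume z 0.029 min [-128.0603  200.2962] max [-80.597  248.3984] mid [-104.3286  224.3473]
   depth z med 16.02535044965647 near-block half 17.916672159290936 far 14.45698171071963
top 0.57 148 assume z 0.012 min [-66.5637 -21.7087] max [-24.7427  19.203 ] mid [-45.6532  -1.2529]
top 0.57 148 assume z 0.029 min [-67.1339 -21.3721] max [-25.9489  18.9175] mid [-46.5414  -1.2273]
   depth z med 28.491993107388367 near-block half 28.344705696225713 far 28.753502414020417
t 19.3 loc mm [-49.8099 -64.2737] z 14.724845618712248 rot [ 3.1408 -0.0007  1.6755] F [-0.0274  0.2153  1.0816] 0.026410929558330198
0.7 [231.2, 198.2] 165
0.52 [180.3, 266.2] 170
side
0.55 [175.8, 164.2] 86
```

View pics/l16.png

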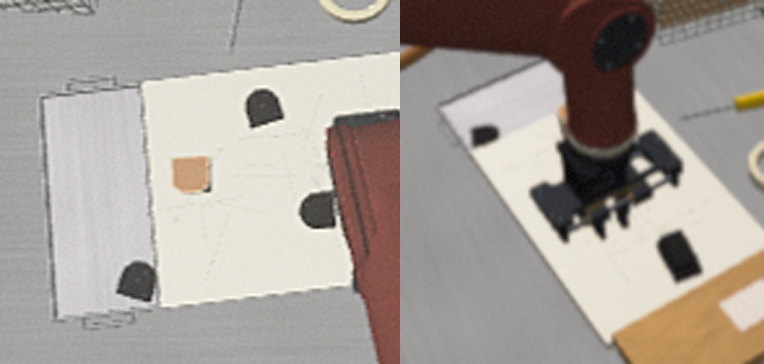

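>>> carry_out(rows=[[0, 0, 10, 0, 0.3], [0, 0, 12, 0, 0.3], [0, 0, 6, 0, 0.3], [0, 0, 2, 0, 0.3], [0, 0, 0, 0, 0.3], [0, 0, 0, 0, 0.3]])

```text
time: 20.0
tool_pos: [0.496, -0.0497, -0.0157]
ee_rot: [-3.141, -0.0, 1.674]
ft_force: [0.1, 0.5, 0.2]
grip_width: 0.0264
```

>>> carry_out(rows=[[8, 0, 0.5, 0, 0.3], [12, 0, 0, 0, 0.3], [12, 0, 0, 0, 0.3], [14, 0, 0, 0, 0.3], [14, 0, 0, 0, 0.3], [14, 0, 0, 0, 0.3], [14, 0, 0, 0, 0.3], [14, 0, 0, 0, 0.3], [12, 0, 0, 0, 0.3], [6, 0, 0, 0, 0.3]])

```text
time: 20.83
tool_pos: [0.4834, 0.0726, -0.0156]
ee_rot: [3.141, -0.001, 1.677]
ft_force: [0.9, -0.1, 0.6]
grip_width: 0.0266
```

```bash
python3 look.py l17
```

```text
t 20.8333 loc mm [-50.9544  57.6372] z -15.555637280789458 rot [ 3.141  -0.0006  1.6769] F [ 0.8891 -0.0903  0.5507] 0.026582185349849293
0.71 [181.8, 265.9] 149
0.58 [228.8, 200.9] 165
side
0.57 [175.7, 166.6] 91
```

View pics/l17.png

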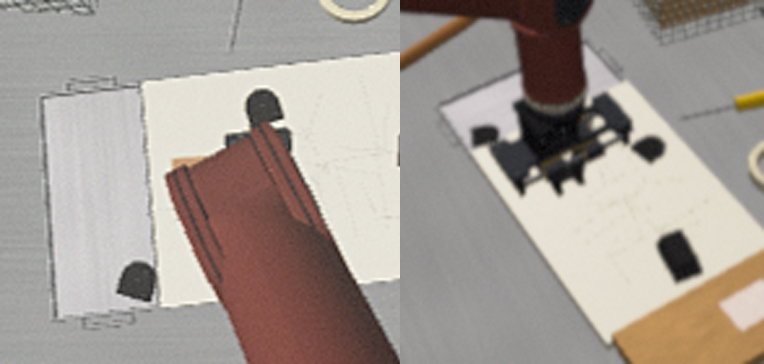

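>>> carry_out(rows=[[8, 0, 0, 0, 0.3], [14, 0, 0, 0, 0.3], [14, 0, 0, 0, 0.3], [14, 0, 0, 0, 0.3], [14, 0, 0, 0, 0.3], [20, 0, 0, 0, 0.3], [26, 0, 0, 0, 0.3], [28, 0, 0, 0, 0.3], [20, 0, 0, 0, 0.3], [0, 0, 0, 0, 0.3]])

```text
time: 21.87
tool_pos: [0.4666, 0.2316, -0.0154]
ee_rot: [3.141, -0.003, 1.678]
ft_force: [0.3, -0.4, 0.1]
grip_width: 0.0259
```

```bash
python3 look.py l18
```

```text
t 21.8667 loc mm [-51.1723 217.5835] z -15.385502798048991 rot [ 3.1408 -0.003   1.6779] F [ 0.2661 -0.3819  0.0975] 0.025949758958560765
side
0.69 [244.0, 173.8] 107
0.46 [172.5, 164.1] 95
0.44 [191.1, 160.5] 24
```

View pics/l18.png

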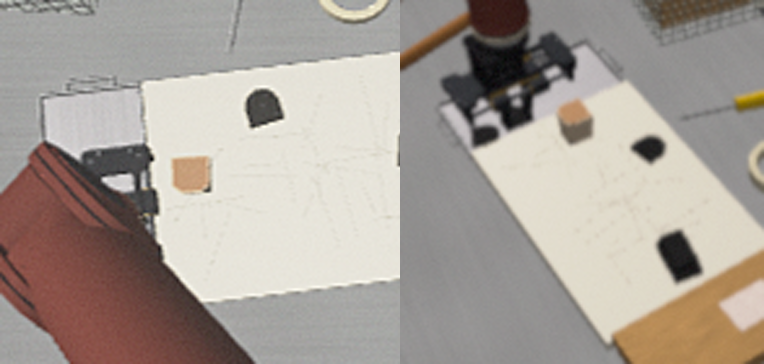

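>>> carry_out(rows=[[0, 0, -20, 0, 0.3], [0, 0, -30, 0, 0.3], [0, 0, -20, 0, 0.3], [-20, 15, 0, 0, 0.3], [-30, 20, 0, 0, 0.3], [-32, 22, 0, 0, 0.3], [-32, 22, 0, 0, 0.3], [-32, 22, 0, 0, 0.3], [-32, 22, 0, 0, 0.3], [-32, 14, 0, 0, 0.3]])

```text
time: 22.9
tool_pos: [0.6271, 0.0279, 0.0539]
ee_rot: [3.141, 0.001, 1.671]
ft_force: [0.3, 0.6, 0.7]
grip_width: 0.0264
```

```bash
python3 lifts.py;python3 look.py l19
```

```text
t 22.9 loc mm [87.3583 -1.6171] z 53.89442965601513 rot [3.1413 0.0006 1.6707] F [0.291  0.6457 0.7497] 0.026444394512029346
top 0.74 161 assume z 0.012 min [-67.7592 217.5551] max [-24.9843 259.7482] mid [-46.3718 238.6516]
top 0.74 161 assume z 0.029 min [-68.3113 214.2534] max [-26.1868 255.8049] mid [-47.249  235.0291]
   depth z med 11.447221342096636 near-block half 11.542912305693932 far 11.17471253234359
top 0.63 180 assume z 0.012 min [-128.0605  203.6494] max [-82.226  252.2274] mid [-105.1433  227.9384]
top 0.63 180 assume z 0.029 min [-127.6956  200.5592] max [-82.5581 248.3984] mid [-105.1268  224.4788]
   depth z med 16.211368685025928 near-block half 17.96011395811792 far 14.800033310990667
side 0.42 87 assume z 0.012 min [-129.6846  202.3876] max [-84.6605 245.4977] mid [-107.1726  223.9426]
side 0.42 87 assume z 0.029 min [-134.2064  187.0513] max [-89.8855 229.488 ] mid [-112.0459  208.2697]
   depth z med 15.30981033067591 near-block half 17.567380679813116 far 14.551613381414974
side 0.42 93 assume z 0.012 min [-72.0645 209.4083] max [-28.3257 256.003 ] mid [-50.1951 232.7056]
side 0.42 93 assume z 0.029 min [-77.4861 193.9623] max [-34.4305 239.8293] mid [-55.9583 216.8958]
   depth z med 9.063889718879725 near-block half 8.730910265488777 far 9.413240093267827
side 0.39 71 assume z 0.012 min [73.0776 35.4181] max [107.8938  78.9732] mid [90.4857 57.1957]
side 0.39 71 assume z 0.029 min [65.3891 22.6895] max [99.6615 65.5644] mid [82.5253 44.1269]
   depth z med 26.995148477872768 near-block half 26.7666012438883 far 27.20645434394653
t 23.1 loc mm [85.7806 -0.0803] z 53.52557995324223 rot [-3.1406 -0.      1.6694] F [0.0423 1.787  0.1752] 0.026071943774489383
0.73 [181.5, 267.2] 159
0.68 [167.7, 233.7] 3361
0.57 [176.0, 252.0] 124
0.44 [229.2, 202.2] 103
side
0.53 [190.4, 157.4] 104
0.44 [173.1, 165.2] 60
```

View pics/l19.png

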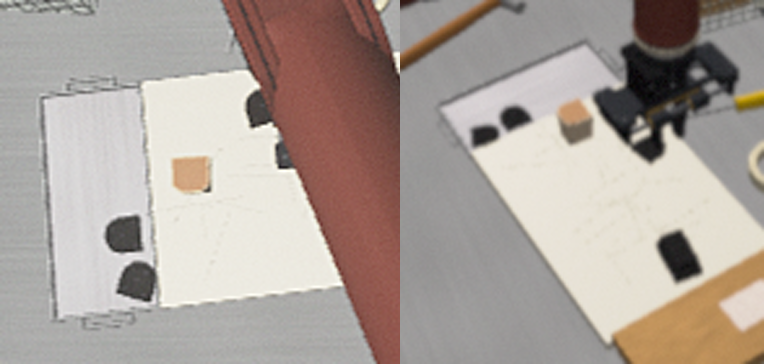

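>>> carry_out(rows=[[-3, 3, 20, -0.004, 0.3], [0, 0, 20, 0, 0.3], [0, 0, 15, 0, 0.3], [0, 0, 8, 0, 0.3], [0, 0, 3, 0, 0.3], [0, 0, 0, 0, 0.3], [0, 0, 0, 0, 0.3], [0, 0, 0, 0, 0.3]])

```text
time: 23.97
tool_pos: [0.6295, 0.0294, -0.0109]
ee_rot: [3.14, 0.0, 1.678]
ft_force: [0.6, 0.0, 0.0]
grip_width: 0.0259
```

```bash
python3 tip.py s20
```

```text
t 23.9667 loc mm [89.9113 -0.3793] z -10.86290391107126 rot [3.1401 0.     1.678 ] F [0.565  0.0342 0.0155] 0.025921378569517615
-1
[[247.     181.      68.2769  -8.2981  36.2615]
 [248.     181.      70.4334 -11.4616  37.932 ]
 [246.     180.      66.921   -3.9841  38.3651]
 [247.     180.      68.9874  -7.3017  40.2337]
 [248.     180.      70.6682 -11.2008  42.9124]
 [246.     179.      67.1719  -3.7312  43.3386]]
1
[[256.     177.     104.5529 -11.1327  37.2854]
 [257.     177.     106.7968 -14.1267  38.7056]
 [254.     175.     101.9753  -2.2292  41.2371]
 [255.     176.     101.8275  -8.808   42.1792]
 [254.     174.     102.791   -1.0052  44.9225]
 [256.     176.     103.3569 -12.8436  45.0288]]
tcp px [250 185]
```

View pics/s20.png

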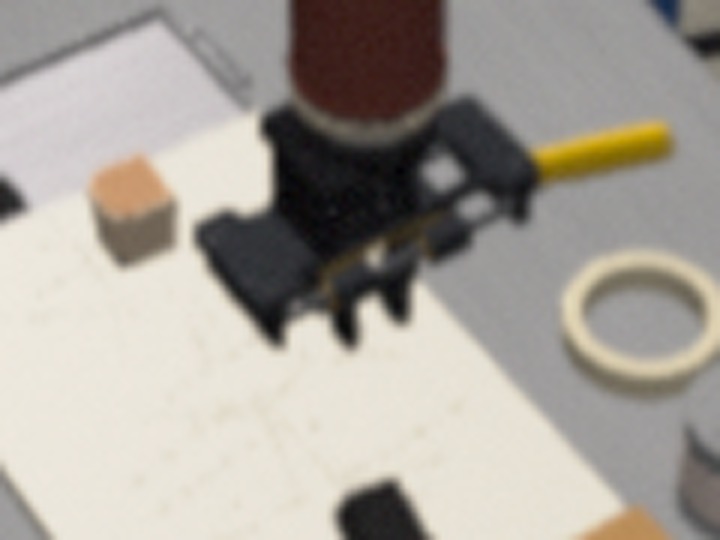

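>>> carry_out(rows=[[0, 0, 2, 0, 0.3], [0, 0, 2, 0, 0.3], [0, 0, 0.5, 0, 0.3], [0, 0, 0, 0, 0.3], [8, 0, 0, 0, 0.3], [10, 0, 0, 0, 0.3], [10, 0, 0, 0, 0.3], [12, 0, 0, 0, 0.3], [14, 0, 0, 0, 0.3], [14, 0, 0, 0, 0.3]])

```text
time: 24.85
tool_pos: [0.6212, 0.0988, -0.0163]
ee_rot: [3.141, -0.0, 1.679]
ft_force: [-0.2, 0.9, 0.3]
grip_width: 0.0262
```

>>> carry_out(rows=[[14, 0, 0, 0, 0.3], [12, 0, 0, 0, 0.3], [6, 0, 0, 0, 0.3], [0, 0, 0, 0, 0.3]])

```text
time: 25.18
tool_pos: [0.6176, 0.1312, -0.0163]
ee_rot: [3.141, -0.001, 1.681]
ft_force: [-0.2, -0.5, -0.3]
grip_width: 0.026
```

```bash
python3 look.py l21
```

```text
t 25.1833 loc mm [ 88.6266 102.0908] z -16.303680182946 rot [ 3.1415 -0.001   1.6806] F [-0.1907 -0.4536 -0.2924] 0.026006560321586283
0.47 [182.8, 266.6] 214
0.43 [178.3, 252.3] 167
side
0.6 [190.0, 157.7] 93
0.54 [176.6, 162.1] 93
```

View pics/l21.png

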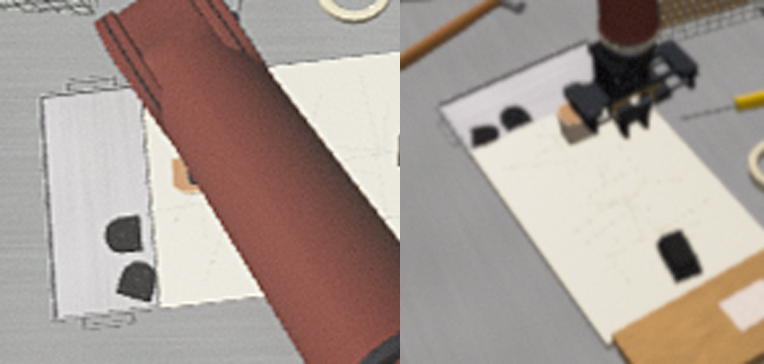

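>>> carry_out(rows=[[8, 0, 0, 0.005, 0.3], [12, 0, 0, 0, 0.3], [14, 0, 0, 0, 0.3], [20, 0, 0, 0, 0.3], [26, 0, 0, 0, 0.3], [28, 0, 0, 0, 0.3], [10, 0, 0, 0, 0.3], [0, 0, 0, 0, 0.3], [0, 0, -20, 0, 0.3], [0, 0, -30, 0, 0.3]])

```text
time: 26.22
tool_pos: [0.6038, 0.2447, 0.0309]
ee_rot: [-3.136, 0.002, 1.673]
ft_force: [0.4, 0.5, 0.1]
grip_width: 0.0263
```

>>> carry_out(rows=[[0, 0, -25, 0, 0.3], [-10, -10, -10, 0, 0.3], [-20, -20, 0, 0, 0.3], [-20, -30, 0, 0, 0.3], [-10, -30, 0, 0, 0.3], [0, -15, 0, 0, 0.3], [0, 0, 0, 0, 0.3]])

```text
time: 26.8
tool_pos: [0.505, 0.1737, 0.0684]
ee_rot: [-3.14, 0.003, 1.672]
ft_force: [0.4, 0.7, -0.2]
grip_width: 0.0262
```

```bash
python3 lifts.py;python3 look.py l22
```

```text
t 26.8 loc mm [-18.9725 155.9961] z 68.43964340978233 rot [-3.1404  0.0026  1.6719] F [ 0.3821  0.7117 -0.2029] 0.026198917255228247
side 0.66 110 assume z 0.012 min [ 67.8834 201.8708] max [117.5657 256.3771] mid [ 92.7245 229.124 ]
side 0.66 110 assume z 0.029 min [ 60.276  186.5425] max [109.1824 240.1976] mid [ 84.7292 213.37  ]
   depth z med 8.994807529250526 near-block half 9.461893318442938 far 8.593123142687675
side 0.58 88 assume z 0.012 min [-129.6846  204.8155] max [-83.8522 248.0634] mid [-106.7684  226.4394]
side 0.58 88 assume z 0.029 min [-134.2064  189.4412] max [-89.0898 232.0137] mid [-111.6481  210.7275]
   depth z med 14.785147233442597 near-block half 16.452615675831005 far 13.24931220375758
side 0.53 107 assume z 0.012 min [-75.2119 206.9303] max [-28.3257 257.6942] mid [-51.7688 232.3122]
side 0.53 107 assume z 0.029 min [-80.5845 191.523 ] max [-34.4305 241.4941] mid [-57.5075 216.5085]
   depth z med 8.956723157532709 near-block half 8.324974807994767 far 9.331545987493639
t 27.0 loc mm [-15.082  157.5512] z 68.8542110264481 rot [ 3.1407 -0.0003  1.6723] F [ 0.7135  0.4047 -0.1565] 0.026136053370993773
side
0.57 [171.9, 164.5] 76
0.49 [219.8, 147.0] 83
0.45 [295.4, 184.4] 392
```

View pics/l22.png

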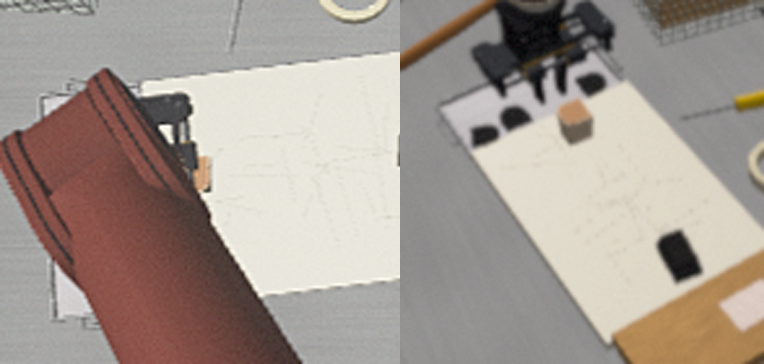

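>>> carry_out(rows=[[15, -18, 0, 0, 0], [25, -30, 0, 0, 0], [25, -30, 0, 0, 0], [10, -12, 0, 0, 0], [0, 0, 20, 0, 0], [0, 0, 25, 0, 0], [0, 0, 20, 0, 0], [0, 0, 10, 0, 0], [0, 0, 0, 0, 0], [0, 0, 0, 0, 0]])

```text
time: 28.03
tool_pos: [0.4104, 0.2414, -0.0063]
ee_rot: [-3.141, -0.001, 1.673]
ft_force: [0.5, -0.4, 0.3]
grip_width: 0.0003
```

```bash
python3 lifts.py;python3 look.py l23
```

```text
t 28.0333 loc mm [-106.0553  233.1545] z -6.263677013955416 rot [-3.1406 -0.0006  1.6732] F [ 0.5054 -0.3768  0.2991] 0.00033401413795691997
top 0.73 114 assume z 0.012 min [ 77.2377 216.0004] max [112.4219 252.8835] mid [ 94.8298 234.442 ]
top 0.73 114 assume z 0.029 min [ 74.4808 212.7224] max [109.1299 249.0446] mid [ 91.8053 230.8835]
   depth z med 11.49454575915776 near-block half 11.515828206820622 far 11.473263311494897
top 0.4 54 assume z 0.012 min [-62.0113 240.2562] max [-32.5891 259.9891] mid [-47.3002 250.1227]
top 0.4 54 assume z 0.029 min [-62.6508 236.6093] max [-33.676  256.0422] mid [-48.1634 246.3257]
   depth z med 12.061851219575148 near-block half 11.91664299235451 far 12.196812040260685
side 0.58 67 assume z 0.012 min [-126.5631  204.8155] max [-84.6605 238.6927] mid [-105.6118  221.7541]
side 0.58 67 assume z 0.029 min [-131.1337  189.4412] max [-89.8855 222.7894] mid [-110.5096  206.1153]
   depth z med 15.690521895766363 near-block half 17.04939311578535 far 14.64628005232771
side 0.5 96 assume z 0.012 min [-72.0645 208.0284] max [-28.3257 256.003 ] mid [-50
[... 351 characters left out ...]
609] max [106.3033 237.5077] mid [ 83.2896 211.8343]
   depth z med 9.308114210045071 near-block half 9.721931289022766 far 8.83325206349661
side 0.31 335 assume z 0.012 min [ 179.0961 -135.7247] max [289.5787 -30.084 ] mid [234.3374 -82.9044]
side 0.31 335 assume z 0.029 min [ 169.7518 -145.7805] max [278.5089 -41.7896] mid [224.1304 -93.785 ]
   depth z med 18.913917642419342 near-block half 19.042114257939335 far 18.829005503145368
t 28.2333 loc mm [-105.073   233.0253] z -5.352229767726681 rot [ 3.1399 -0.0004  1.6725] F [ 0.5685 -0.0907 -0.1497] 6.040361438539949e-05
0.59 [175.7, 203.2] 162
side
0.75 [292.8, 184.2] 394
0.66 [176.6, 164.6] 76
0.65 [218.7, 146.4] 101
0.6 [190.7, 160.1] 94
```

View pics/l23.png

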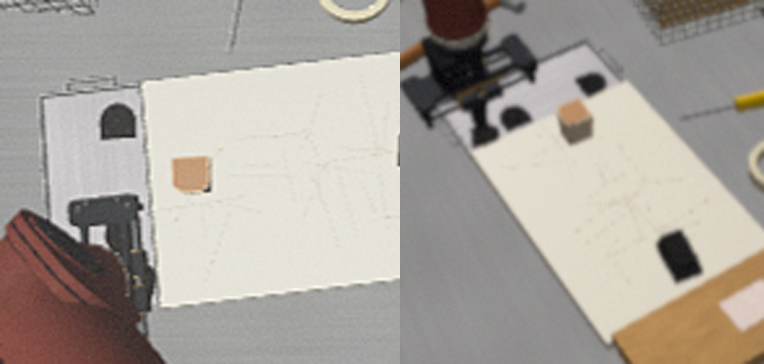

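>>> carry_out(rows=[[0, 0, 5, 0, 0], [0, 0, 5, 0, 0], [0, 0, 3, 0, 0], [0, 0, 0, 0, 0], [0, 0, 0, 0, 0]])

```text
time: 28.85
tool_pos: [0.4102, 0.241, -0.0197]
ee_rot: [-3.141, -0.0, 1.673]
ft_force: [-1.0, -0.7, -0.3]
grip_width: 0.0008
```

>>> carry_out(rows=[[0, 0, 1.5, 0, 0], [0, 0, 1, 0, 0], [0, 0, 0, 0, 0]])

```text
time: 29.1
tool_pos: [0.4108, 0.2413, -0.0212]
ee_rot: [3.141, 0.0, 1.673]
ft_force: [-3.4, -1.9, 11.8]
grip_width: 0.0006
```

Contact at 12 N. Now drag C away from the block.

>>> carry_out(rows=[[3, 0, 0.3, 0, 0], [4, 0, 0.4, 0, 0], [4, 0, 0.4, 0, 0], [4, 0, 0.3, 0, 0], [3, 0, 0, 0, 0], [0, 0, 0, 0, 0]])

```text
time: 29.6
tool_pos: [0.4083, 0.2599, -0.0234]
ee_rot: [-3.141, -0.001, 1.674]
ft_force: [-0.7, 0.6, 0.3]
grip_width: 0.0002
```

```bash
python3 look.py l24
```

```text
t 29.6 loc mm [-106.2223  251.7019] z -23.36850126424 rot [-3.1414 -0.0006  1.6739] F [-0.708   0.6185  0.2681] 0.00019445025036615916
0.55 [179.7, 251.6] 74
0.55 [175.8, 204.4] 159
0.39 [183.6, 266.2] 95
side
0.72 [257.0, 215.7] 280
0.57 [223.3, 147.1] 99
```

View pics/l24.png

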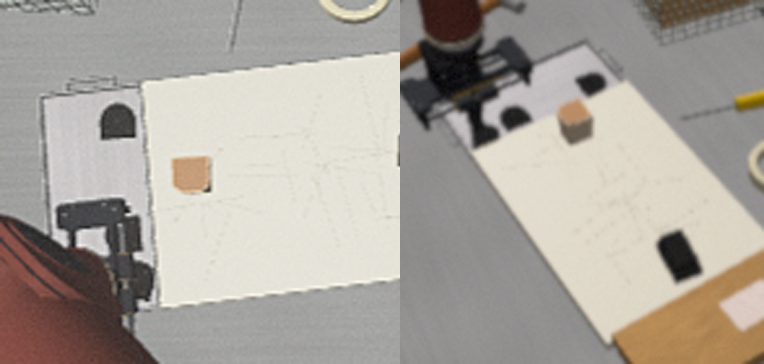

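>>> carry_out(rows=[[0, 0, -20, 0, 0], [0, 0, -30, 0, 0], [0, 0, -30, 0, 0], [-20, 10, 0, 0, 0], [-35, 10, 0, 0, 0], [-38, 10, 0, 0, 0], [-38, 10, 0, 0, 0], [-35, 10, 0, 0, 0], [-20, 0, 0, 0, 0], [0, 0, 0, 0, 0]])

```text
time: 30.63
tool_pos: [0.4781, 0.0733, 0.0563]
ee_rot: [-3.141, 0.002, 1.665]
ft_force: [-0.9, 0.3, -0.1]
grip_width: 0.0004
```

```bash
python3 lifts.py|grep -v 0.029 ;python3 look.py l25
```

```text
t 30.6333 loc mm [-56.1102  58.9102] z 56.32580287098485 rot [-3.1408  0.0016  1.6655] F [-0.8975  0.2556 -0.0978] 0.00042761285460807394
top 0.68 176 assume z 0.012 min [-121.5518  205.9933] max [-76.3732 251.9851] mid [-98.9625 228.9892]
   depth z med 11.001628659762176 near-block half 10.823907092581187 far 11.042798899017715
top 0.52 170 assume z 0.012 min [-66.6365 217.0293] max [-24.2305 260.2298] mid [-45.4335 238.6296]
   depth z med 11.214283248182078 near-block half 10.934365666456003 far 11.441451224798449
top 0.5 144 assume z 0.012 min [ 73.9691 215.731 ] max [113.1934 256.6105] mid [ 93.5812 236.1708]
   depth z med 11.676798014246813 near-block half 11.85512719066384 far 11.187770153581301
side 0.4 69 assume z 0.012 min [-130.9852  202.3876] max [-99.5818 250.1993] mid [-115.2835  226.2934]
   depth z med 10.283746858677167 near-block half 9.745225819257076 far 10.34400936352231
t 30.8333 loc mm [-56.4312  65.7271] z 56.72309882381073 rot [ 3.1415 -0.0004  1.6739] F [ 0.5958  0.5864 -0.3929] 0.0006658782797107074
0.56 [180.2, 266.1] 165
0.53 [174.2, 204.6] 114
0.51 [176.5, 251.1] 213
side
0.38 [172.1, 163.2] 37
```

View pics/l25.png

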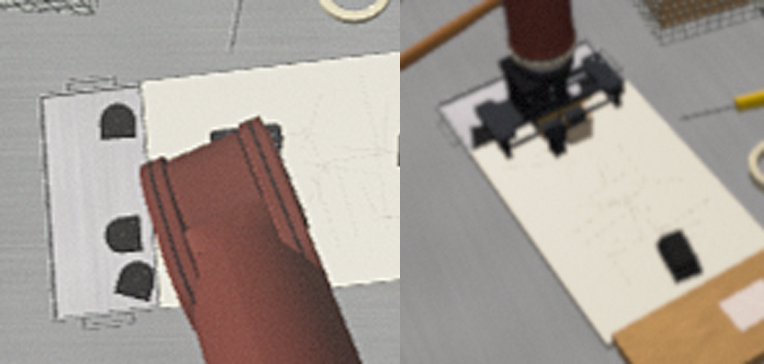

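Run:
```python
from h import *
p,d=optics.snapshot('top'); q,_=optics.snapshot('side')
a=cv2.imread('pics/side0.png');
for n,h in [('block_heel',.069),('sanding_block',.052)]:
  for cm in('top','side'):
    for r in optics.silhouettes(cm,n)[:2]:
      c=max(cv2.findContours(r['pixels'].astype('uint8'),0,2)[0],key=cv2.contourArea).reshape(-1,2)
      l=loc(onz(cm,c,h)); print(cm,n,r['confidence'],r['xy'],l.min(0),l.max(0))
where(); print(ticket.finish_job())
```

```text
side block_heel 0.68 [273.4, 245.5] [-149.6562 -356.2143] [ 124.4974 -214.3743]
side block_heel 0.63 [212.9, 162.0] [-19.6094  85.0281] [ 18.614  110.5082]
top sanding_block 0.57 [294.1, 217.0] [ -11.6388 -168.8348] [  31.9432 -106.4829]
side sanding_block 0.54 [256.9, 214.7] [ -24.1515 -193.7623] [  26.8756 -117.5861]
t 31.3333 loc mm [-56.2473  64.8097] z 56.67575076241814 rot [ 3.1416 -0.0001  1.6731] F [ 0.847  -0.2373  0.0708] 0.00030661091469886637
the job is handed in; nothing more can be done
None
```

All three heel lifts are in the tray and the job is handed in, at about 31 s of the allowed 72 s. I pushed them over the block's end with the fingertips and never picked one up. The middle lift was first pushed sideways so it would clear the heel.

**Final positions:** in the top picture all three lie flat, with no tilt in the depth readings. Their middles are about 27 to 37 mm past the block's end. The nearest (lift C, the one that started on the robot's side) is about 10 mm inside the judged limit.

**Things that went wrong or disagreed:**
- **Height reading:** the reported TCP height was about 38 mm too low, so my first sweep passed over lift C without touching it. I corrected it by a touch on the block, which I overdid: it reached 70 N on the fingertips, against the 120 N wrist limit.
- **Lift C on the rim:** it first came to rest tilted on the tray's rim. I pressed on it lightly and dragged it until it lay flat.
- **Last check on the other things:**
  - The sanding block reads within a few mm of its start.
  - The heel was half hidden by the gripper at the end. It looked unmoved in every picture where it was clear, but I have no clean final measurement of it.
  - I did not measure the pump, tape, tin, screwdriver or hammer again. The tools never went near bench height around them.

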